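Move a drained padlock from the drip stand onto the sprung transport rail

TASK

The laminated steel padlock has drained after oiling: take it off its prong of the drip stand, over the turned-up end, and hang it on the transport rack's rail, behind the turned-up end stop, where the spring follower has to hold it. Ease the follower back gently, bring the lock fully down onto the rail by feel without forcing it, and let go so that it hangs straight; leave the brass padlock and the other things where they are.

Things in the scene. Friction and masses are not known exactly. Their poses are not given: they have to be found in the camera images.
- padlock_steel: laminated (stacked plates) steel padlock, upright, closed, hanging on one of the two prongs of the drip stand. Body 20 mm thick along its x, 58 mm wide along its y, 47 mm high; 88 mm high overall, about 0.33 kg. Origin: centre of the body's underside, z up. On a rail it hangs with its x along the rail, origin 74 mm below the rail's axis. Take it across its 58 mm width near the body's top, a finger each side of the rail.
- shackle (a point): peak of the opening under the arch of the steel padlock's shackle, 78 mm above its origin. The shackle is a bar 10 mm thick (along the lock's x, 5 mm each side); its opening is 25 mm wide between the legs and 31 mm high from the body's top to this peak, so on an 8 mm rail the lock can be raised 23 mm before its body meets the rail.
- padlock_brass: smaller plain brass padlock hanging on the other prong, 18 x 50 x 76 mm, origin at the centre of its underside; stays there
- drip_stand: fixed drip stand: grey sheet tray 160 (x) x 210 (y) mm on rubber feet, with two steel rod prongs 130 mm apart. Origin: centre of the tray, at bench height; x points from the prongs' free ends back to their posts. The prongs are level 8 mm round rods along x at y = -65 and +65 mm, axis 140 mm above the bench, from posts at x = +66 to the turned-up ends at x = -60 mm. Which lock hangs on which varies.
- prong_left (a point): free end of the drip prong at the stand's y = +65 mm: on the rod's axis, below the turned-up end. That is an upright of the same 8 mm rod (4 mm to each side of this point along x), its flat top 14 mm above the axis, 10 mm above the rod's upper side.
- prong_right (a point): the same on the drip prong at the stand's y = -65 mm
- transport_rack: fixed transport rack: dark base plate 150 x 110 mm, rear post and clamp head at x = +50 mm, one level 8 mm round rail along its x at y = 0, axis 150 mm above the bench, free end towards -x. Origin: centre of the base, at bench height. The free end turns up as an end stop like the drip prongs' (8 mm upright, flat top 14 mm above the axis). Behind it stands the spring follower.
- rail_mid_setting (a point): point on the rail's axis where the rear face of the end stop lies in the rail's middle setting (rack x = -50 mm). The rail is set in its head by a thumb screw, so the real stop, with the follower, lies up to 25 mm nearer or farther along x. That is not measured: feel for it. The lock hangs home where the shackle's front side touches the stop's rear face.
- clamp_head (a point): middle of the clamp head, on the rail's axis. The follower in front of it: plate 44 mm wide, from 6 mm below to 12 mm above the axis, 1.5 mm behind the stop, so a shackle held raised over the stop pushes it back with both legs. It yields to 1.5 to 3.5 N; the shackle needs 9 mm, 2 mm later it is solid. It then pinches the shackle against the stop. Over 16 N on the rack is forcing.
- oil_can: conical oil can with a long curved spout, 62 mm wide, 143 mm high, origin centre of its foot; bystander
- screwdriver: screwdriver with amber handle, 208 mm long along its y, lying on the bench, origin under its middle; bystander
- brass_cylinder: brass lock cylinder 33 x 63 x 17 mm lying on the bench, origin centre of its underside; bystander
- lock_cylinder: bright steel lock cylinder 33 x 63 x 17 mm lying on the bench, origin centre of its underside; bystander
- padlock_flat: brass padlock lying flat on the bench, 67 x 44 x 18 mm, origin centre of its underside; bystander

How it is judged:
On the way:
1. the steel padlock is brought over the turned-up end, clear of its drip prong (x of padlock_steel in the frame of drip_stand below -0.072 m and height (world z) of padlock_steel above 0.055 m), for 0.05 s.
At the end, for the whole second after the job is handed in: the steel padlock hangs at rest on the transport rail between end stop and follower: fully down (within 4 mm of its hanging height), within 6 mm of the rail sideways and 0.12 rad of upright; the brass padlock still hangs on its prong (z of padlock_steel in the frame of transport_rack between 0.0725 and 0.08 m and y of padlock_steel in the frame of transport_rack between -0.006 and 0.006 m and x of padlock_steel in the frame of transport_rack between -0.074 and -0.016 m and angle between padlock_steel's own z axis and vertical below 0.12 rad and linear speed of padlock_steel below 0.02 m/s and z of padlock_brass in the frame of drip_stand above 0.07 m); the robot touches nothing.
It fails at once if the steel padlock is forced against the transport rack (over 16 N) (contact force between padlock_steel and transport_rack above 16 N).
It fails at once if the steel padlock is forced against the drip stand (over 16 N) (contact force between padlock_steel and drip_stand above 16 N).
It fails at once if the steel padlock is dropped (height (world z) of padlock_steel below 0.03 m).
It fails at once if another thing is disturbed: the brass padlock on its prong, oil can, screwdriver, a lock cylinder or the flat padlock moved over 25 mm (distance of any of padlock_brass, oil_can, screwdriver, brass_cylinder, lock_cylinder, padlock_flat from where it was at the start of the episode above 0.025 m).
It also fails if it takes over 51 s, if anything falls off the work surface, if the arm or the gripper's body presses on something with over 40 N, if the wrist force passes 120 N, or if a joint passes its speed limit or range.

ROBOT

A 7-joint arm with a two-finger parallel gripper is mounted at the origin on a cart in front of the work surface, level with it; the furniture and walls round the work are solid. World frame = base frame: x ahead of the robot, y to its left, z up, the work surface at z = 0. Lengths are in m, angles in rad, forces in N, time in s.
With the tool pointing down it reaches from about 0.425 to 0.925 m from the base axis. Payload 6.8 kg.
Tool frame: the origin (TCP) lies on the mounting face of the last link; the fingertips stand 173 mm ahead of it and the grasp point (between the pads) lies 155 mm ahead of it (arm.finger_overhang is the distance from the TCP to the fingertips, in m); z points along the fingers, y is the direction in which the jaws open and shut (so a half turn about z gives the same grasp; the last joint's range is limited). The gripper opens to 85 mm and grips with 20 to 120 N. Pads are 22 mm wide; open, the fingers measure 114 mm over their backs; the gripper's body (76 mm by 85 mm) begins 54 mm behind the grasp point. The pads swing forward as they close: fully open they stand 13 mm farther back than shut.
Start: joints at [1.239, 0.477, 0.022, 1.555, -0.011, 1.109, -0.083], TCP at [0.15, -0.658, 0.405] pointing down, gripper open.
Joint ranges: [-2.96, 2.96], [-0.34, 2.1], [-1.41, 1.46], [0.24, 2.44], [-1.37, 4.51], [0.17, 1.92], [-2.96, 2.96]. Speed limits (rad/s): [2.39, 2.39, 3.14, 3.14, 3.14, 3.14, 3.14].

INTERFACE

Orientations are given as a unit quaternion [w, x, y, z].
In Python, from workcell import arm gives the robot as it stands. The module is installed in compiled form; this text tells all that it offers.
- The arm moves only by the tool jog_arm, never from a script. Its argument "moves" is a list that holds one entry, the list of rows, each a list of 4 numbers: the shift along the tool's x, y, z in mm, then the turn about the tool's z in degrees. A call has 1 to 20 rows; each row is the pose to reach, as a shift and turn from the pose commanded when the call began, along the tool's axes at that moment; what a row does not reach only later rows make up. A row lasts 1/8 s, in which the tool goes at most 62.5 mm and 10.7 degrees, less where a joint would pass 70% of its speed; a pose out of reach is approached as far as the arm can. A call with a gripper value outside its range is refused whole. "grip" is the closure, from 0 (fully open) to 1 (shut), set as the call begins (left out, the last holds). The fingers move at their own pace and stop on an object; "squeeze" is the grip in N (left out, the last holds). Time passes only in rows, so rows that repeat a pose let the fingers close. It gives the time, the measured TCP pose, the force and the opening at its end, in the units of the state.
- arm.get_obs(): the state, without advancing time (a new reading comes with each control period).
- arm.capture(name): name is "scene" or "top" or "wrist"; returns a dict with "pixels" (400x640x3 uint8, red, green, blue), "z_map" (400x640 float32, m along the optical axis (not along the pixel's ray), 0 where there is no reading), "camera_matrix" (3x3 intrinsics, pixels), "eye" and "attitude" of the camera in the world. Camera axes: x right, y down, z forward; pixel columns grow to the right and rows downward; lengths in m; the calibration is good to about 2 mm. The wrist camera is an equidistant fisheye: a pixel r from the principal point sees the ray r / f radians off the axis. A picture is of the moment at which its call begins.
- arm.sign_off(): hands the job in, once; it reports no verdict.
The state is a dict: "t": time; "joints": joint angles; "joint_vel": joint speeds; "joint_torque": joint torques, N m; "tcp_pos": TCP position; "orientation": TCP orientation; "ft_force": force on the tool from outside, world axes, zero at the start; "ft_torque": the same for the moment, N m; "width": finger opening in m.
Only numpy, scipy, OpenCV 4.12 (cv2) and the standard library are available. Lean on these libraries where they do the work, as an engineer would, in place of code of your own. Each camera call takes 0.05 s, during which the arm holds its last target. There are 200 camera calls.

## Working session

There is one attempt and no reset: what is moved stays moved. The work goes in short steps, Python scripts to look and compute and a tool call to move; the robot and the scene stay as the last step left them, time stands still between calls to the robot, and variables do not carry over. Pictures are saved under pics/ and viewed, about 8 in all and at most 12, crops included, and the job is handed in when it is done.

Besides the shell and the picture viewer there is one more tool, called in YAML: its name, and indented under it one key for each argument. jog_arm: Moves the arm, as the interface text tells. Its arguments: {"type":"object","properties":{"moves":{"type":"array"},"grip":{"type":"number"},"squeeze":{"type":"number"}},"required":["moves"]}

```bash
mkdir -p pics
cat > h.py <<'E'
import numpy as np,cv2
from workcell import arm
def cap(n,save=None):
    c=arm.capture(n)
    if save: cv2.imwrite('pics/'+save,c['pixels'][:,:,::-1])
    return c
def cloud(c):
    K=np.array(c['camera_matrix']);z=c['z_map'];v,u=np.mgrid[:400,:640]
    P=np.stack([(u-K[0,2])/K[0,0]*z,(v-K[1,2])/K[1,1]*z,z],-1)
    return P@R(c).T+np.array(c['eye'])
def R(c):
    a=np.array(c['attitude'])
    if a.shape==(3,3): return a
    from scipy.spatial.transform import Rotation as Ro
    return Ro.from_quat([a[1],a[2],a[3],a[0]]).as_matrix()
E
python3 - <<'E'
from h import *
o=arm.get_obs();print(o)
for n in('top','scene'):
    c=cap(n,n+'1.png');print(n,c['camera_matrix'],c['eye'],c['attitude'])
    np.savez(n+'.npz',**{k:np.array(v) for k,v in c.items()})
E
```

```text
{'t': 0.0, 'joints': array([ 1.23890623,  0.47779911,  0.0223405 ,  1.55648255, -0.01151991,
        1.10928521, -0.08313067]), 'joint_vel': array([ 0.00083623, -0.00025246, -0.00135924,  0.00068376, -0.00235173,
        0.00030206, -0.00065465]), 'joint_torque': array([ 7.21447268e-04, -5.96455836e+01,  1.60916727e+00, -2.81193835e+01,
        1.27077903e-02,  9.23201675e-03,  4.02650210e-05]), 'tcp_pos': array([ 0.14974689, -0.65788693,  0.40371296]), 'orientation': array([-9.08691851e-04,  9.93746912e-01,  1.11652236e-01, -1.62619207e-04]), 'ft_force': array([-0.74080005, -0.93341325, -0.21117032]), 'ft_torque': array([ 0.05706321, -0.01067499, -0.01707102]), 'width': 0.08526613314582998}
top [[406.095076     0.         319.07271924]
 [  0.         406.095076   204.64714599]
 [  0.           0.           1.        ]] [ 0.32697444 -0.02588298  1.0954075 ] [ 0.06150179 -0.70079394  0.70873592 -0.05290344]
scene [[413.69778446   0.         324.75679741]
 [  0.         413.69778446 197.37486159]
 [  0.           0.           1.        ]] [-0.01631766  0.72284643  0.67999042] [ 0.13460228 -0.26063284  0.8372916  -0.46140603]
```

View pics/top1.png

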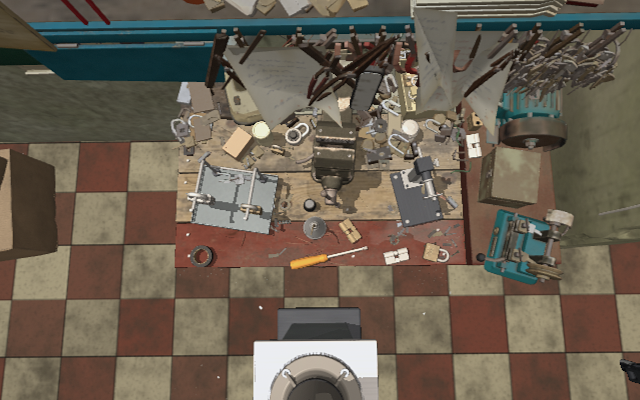

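View pics/scene1.png

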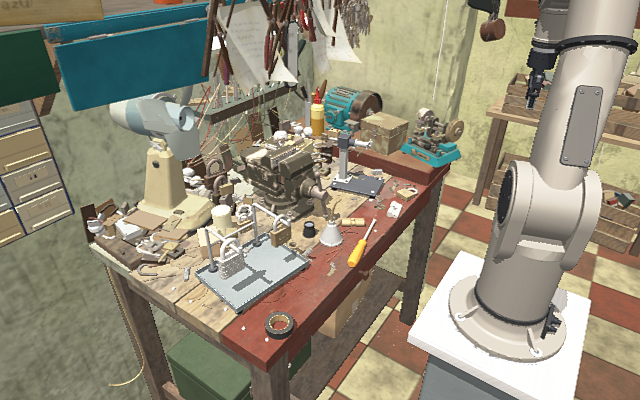

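Run:
```python
from h import *
t=dict(np.load('top.npz'));s=dict(np.load('scene.npz'))
a=cv2.resize(t['pixels'][140:240,180:290],None,fx=3.6,fy=3.6,interpolation=2)
b=cv2.resize(t['pixels'][140:240,370:480],None,fx=3.6,fy=3.6,interpolation=2)
c=cv2.resize(s['pixels'][195:305,185:320],None,fx=2.9,fy=2.9,interpolation=2)
d=cv2.resize(s['pixels'][115:225,310:445],None,fx=2.9,fy=2.9,interpolation=2)
h=360
r1=np.hstack([a[:290],b[:290]]) if 0 else np.hstack([cv2.resize(a,(396,300)),cv2.resize(b,(396,300))])
r2=np.hstack([cv2.resize(c,(396,300)),cv2.resize(d,(396,300))])
cv2.imwrite('pics/crops.png',np.vstack([r1,r2])[:,:,::-1])
for n,q in(('top',t),('scene',s)):
    P=cloud(q); z=P[...,2]
    for nm,yr,xr in(('stand',(0.1,0.4),(0.38,0.75)),('rack',(-0.45,-0.15),(0.38,.75))):
        m=(q['z_map']>0)&(P[...,0]>xr[0])&(P[...,0]<xr[1])&(P[...,1]>yr[0])&(P[...,1]<yr[1])
        print(n,nm,np.histogram(z[m],bins=np.arange(-.01,.22,.01)))
        if n=='top':
          for lo,hi in((.13,.15),(.15,.17),(.17,.19)):
            k=m&(z>lo)&(z<hi); vv,uu=np.nonzero(k)
            print(nm,lo,k.sum()); 
            for i in range(0,len(vv),max(1,len(vv)//25)): print((uu[i],vv[i]),P[vv[i],uu[i]].round(3),end=' ')
            print()
```

```text
top stand (array([2160, 3622, 3635,  616,  339,  611,  140,  240,  374,  374,  890,
         98,  164,   35,   33,  365,   96,    0,    0,    0,    0,    0]), array([-0.01,  0.  ,  0.01,  0.02,  0.03,  0.04,  0.05,  0.06,  0.07,
        0.08,  0.09,  0.1 ,  0.11,  0.12,  0.13,  0.14,  0.15,  0.16,
        0.17,  0.18,  0.19,  0.2 ,  0.21]))
stand 0.13 398
(np.int64(202), np.int64(160)) [0.597 0.269 0.141] (np.int64(202), np.int64(163)) [0.588 0.268 0.144] (np.int64(202), np.int64(167)) [0.578 0.267 0.146] (np.int64(255), np.int64(169)) [0.571 0.139 0.145] (np.int64(256), np.int64(171)) [0.566 0.136 0.146] (np.int64(255), np.int64(173)) [0.562 0.139 0.144] (np.int64(199), np.int64(176)) [0.556 0.273 0.145] (np.int64(200), np.int64(178)) [0.551 0.271 0.146] (np.int64(252), np.int64(180)) [0.544 0.145 0.146] (np.int64(253), np.int64(182)) [0.539 0.143 0.146] (np.int64(253), np.int64(184)) [0.534 0.142 0.147] (np.int64(253), np.int64(186)) [0.529 0.142 0.147] (np.int64(196), np.int64(189)) [0.524 0.279 0.145] (np.int64(196), np.int64(191)) [0.52  0.28  0.143] (np.int64(188), np.int64(193
[... 7099 characters left out ...]
75  0.172] 
scene stand (array([4914, 2475, 3708,  786,  337,  453,  267,  408,  411,  791,  887,
        208,  293,   66,  105,  369,   75,    0,    0,    0,    0,    0]), array([-0.01,  0.  ,  0.01,  0.02,  0.03,  0.04,  0.05,  0.06,  0.07,
        0.08,  0.09,  0.1 ,  0.11,  0.12,  0.13,  0.14,  0.15,  0.16,
        0.17,  0.18,  0.19,  0.2 ,  0.21]))
scene rack (array([1024, 1339,  926,  483,  249,  261,  611,  188,  338,  374,  233,
        115,  133,  125,  164,  173,  259,  116,    2,    0,    0,    0]), array([-0.01,  0.  ,  0.01,  0.02,  0.03,  0.04,  0.05,  0.06,  0.07,
        0.08,  0.09,  0.1 ,  0.11,  0.12,  0.13,  0.14,  0.15,  0.16,
        0.17,  0.18,  0.19,  0.2 ,  0.21]))
```

View pics/crops.png

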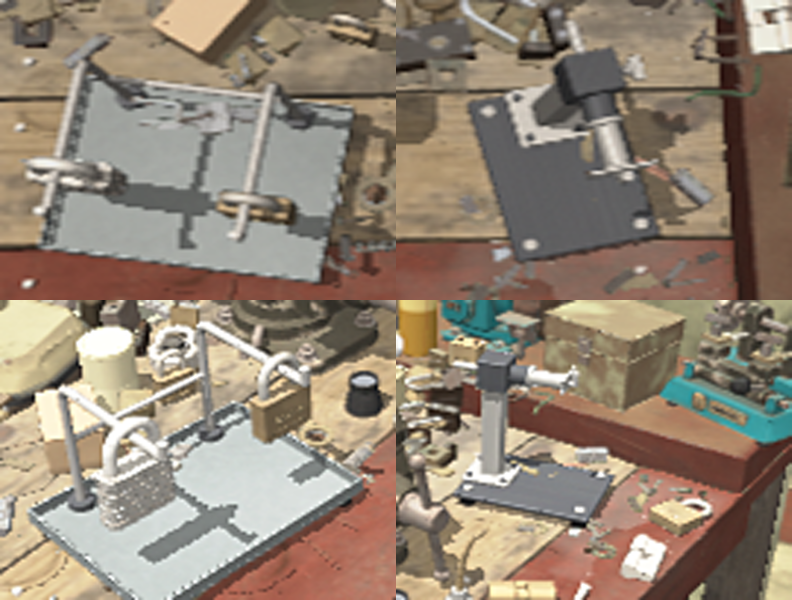

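Run:
```python
from h import *
t=dict(np.load('top.npz'));s=dict(np.load('scene.npz'))
Pt,Ps=cloud(t).reshape(-1,3),cloud(s).reshape(-1,3)
def line(P,sel):
    q=P[sel]
    l=cv2.fitLine(q[:,:2].astype(np.float32),cv2.DIST_HUBER,0,.001,.001).ravel()
    if l[0]<0:l[:2]*=-1
    return 'n',len(q),'yaw',round(float(np.arctan2(l[1],l[0])),3),'pt',l[2:].round(4),'z med',np.median(q[:,2]).round(4)
def box(P,x,y,z): return (P[:,0]>x[0])&(P[:,0]<x[1])&(P[:,1]>y[0])&(P[:,1]<y[1])&(P[:,2]>z[0])&(P[:,2]<z[1])
for n,P in(('top',Pt),('scene',Ps)):
    print(n)
    print('Lprong',line(P,box(P,(.525,.58),(.255,.30),(.139,.149))))
    print('Rprong',line(P,box(P,(.495,.555),(.13,.165),(.139,.149))))
    print('Lshackle',line(P,box(P,(.495,.525),(.255,.31),(.148,.165))))
    print('Rshackle',line(P,box(P,(.47,.495),(.13,.175),(.1495,.165))))
    print('rail',line(P,box(P,(.50,.555),(-.30,-.255),(.15,.165))))
    for nm,x,y,z in(('Lend',(.455,.495),(.27,.305),(.149,.17)),('Rend',(.44,.465),(.14,.175),(.149,.17)),('head',(.55,.61),(-.3,-.235),(.166,.18)),('stop+follower',(.44,.51),(-.32,-.25),(.14,.18))):
        k=box(P,x,y,z);print(nm,k.sum(),P[k].mean(0).round(4) if k.any() else '', np.percentile(P[k],[5,95],axis=0).round(3).tolist() if k.any() else '')
    # steel body front
    k=box(P,(.47,.55),(.24,.33),(.07,.112)); print('body',k.sum(),np.percentile(P[k],[2,50,98],axis=0).round(3).tolist())
    k=box(P,(.40,.60),(-.2,.2),(.10,.4)); print('corridor high',k.sum(),np.percentile(P[k],[0,50,100],axis=0).round(3).tolist() if k.any() else '')
# tray and base rectangles
im=t['pixels'].astype(int);z=cloud(t)
hsv=cv2.cvtColor(t['pixels'],cv2.COLOR_RGB2HSV)
g=((hsv[...,1]<60)&(hsv[...,2]<110)&(z[...,2]<.03)&(z[...,0]>.42)&(z[...,0]<.65)&(z[...,1]<-.17)&(z[...,1]>-.36)).astype(np.uint8)
g=cv2.morphologyEx(g,cv2.MORPH_OPEN,np.ones((3,3)))
c=max(cv2.findContours(g,0,2)[0],key=cv2.contourArea)
pts=np.array([z[v,u,:2] for u,v in c[:,0]]).astype(np.float32)
print('base',cv2.minAreaRect(pts))
g=((hsv[...,1]<40)&(z[...,2]<.03)&(z[...,2]>.003)&(z[...,0]>.40)&(z[...,0]<.64)&(z[...,1]<.36)&(z[...,1]>.08)).astype(np.uint8)
g=cv2.morphologyEx(g,cv2.MORPH_OPEN,np.ones((3,3)))
c=max(cv2.findContours(g,0,2)[0],key=cv2.contourArea)
pts=np.array([z[v,u,:2] for u,v in c[:,0]]).astype(np.float32)
print('tray',cv2.minAreaRect(pts))
```

```text
top
Lprong ('n', 77, 'yaw', -0.175, 'pt', array([0.5474, 0.2731], dtype=float32), 'z med', np.float64(0.1446))
Rprong ('n', 86, 'yaw', -0.168, 'pt', array([0.5247, 0.1457], dtype=float32), 'z med', np.float64(0.1445))
Lshackle ('n', 53, 'yaw', 1.471, 'pt', array([0.5096, 0.2789], dtype=float32), 'z med', np.float64(0.1529))
Rshackle ('n', 32, 'yaw', 1.39, 'pt', array([0.4813, 0.1516], dtype=float32), 'z med', np.float64(0.152))
rail ('n', 206, 'yaw', 0.325, 'pt', array([ 0.5361, -0.2694], dtype=float32), 'z med', np.float64(0.1591))
Lend 12 [0.4724 0.2855 0.1543] [[0.469, 0.283, 0.15], [0.476, 0.288, 0.157]]
Rend 10 [0.4516 0.1572 0.1554] [[0.449, 0.154, 0.152], [0.454, 0.161, 0.158]]
head 203 [ 0.5733 -0.2644  0.1691] [[0.558, -0.28, 0.167], [0.589, -0.248, 0.172]]
stop+follower 91 [ 0.4992 -0.2799  0.159 ] [[0.489, -0.298, 0.152], [0.509, -0.263, 0.165]]
body 73 [[0.498, 0.252, 0.072], [0.502, 0.259, 0.094], [0.514, 0.3, 0.112]]
corridor high 1829 [[0.413, -0.098, 0.1], [0.563, -0.038, 0.144], [0.6, 0.179, 0.4]]
scene
Lprong ('n', 72, 'yaw', -0.169, 'pt', array([0.5478, 0.2756], dt
[... 485 characters left out ...]
 0.2869 0.1531] [[0.47, 0.283, 0.15], [0.476, 0.289, 0.155]]
Rend 13 [0.4515 0.1586 0.1531] [[0.449, 0.155, 0.151], [0.455, 0.161, 0.155]]
head 62 [ 0.5722 -0.2625  0.1683] [[0.557, -0.281, 0.167], [0.587, -0.247, 0.17]]
stop+follower 56 [ 0.4981 -0.276   0.1565] [[0.489, -0.286, 0.147], [0.509, -0.262, 0.164]]
body 417 [[0.498, 0.257, 0.071], [0.503, 0.289, 0.092], [0.521, 0.31, 0.112]]
corridor high 1818 [[0.414, -0.099, 0.1], [0.564, -0.024, 0.135], [0.6, 0.18, 0.399]]
base ((0.5247533917427063, -0.27666598558425903), (0.14809675514698029, 0.11142188310623169), 12.536173820495605)
tray ((0.5212359428405762, 0.21285492181777954), (0.211641326546669, 0.15994222462177277), 81.15877532958984)
```

Run:
```python
from h import *
P=np.vstack([cloud(dict(np.load(n))).reshape(-1,3) for n in('top.npz','scene.npz')])
P=P[(P[:,2]>-.05)&(P[:,2]<1.2)]
ys=np.arange(.4,-.75,-.05)
print('     ',*['%4d'%(y*100) for y in ys])
for x in np.arange(.85,.1,-.05):
    r=[]
    for y in ys:
        k=(abs(P[:,0]-x)<.025)&(abs(P[:,1]-y)<.025);r.append('%4d'%(1000*np.percentile(P[k,2],99)) if k.sum()>3 else '   .')
    print('%.2f'%x,*r)
print(arm.finger_overhang)
```

```text
40   35   30   25   20   15   10    5    0   -4   -9  -14  -19  -24  -29  -34  -39  -44  -49  -54  -59  -64  -69
0.85  416  433   99  560  560  351  344  281  331  353  369  288  285  265  367  346  385  211  195  191   57  269    .
0.80  522  470  102  560  560  560  375  287  337  143  172  292  270  272  250   84  177  226  238  208    .  362    .
0.75  522  522  560  560  565  522  522  519  463  144  145  459  101   90  492  479  132  163  209  210  492  386    .
0.70  564  564  563  564  564  574  587  587  580  580  573  598  599  599  599  597  577  563  562  210  196  488    .
0.65  617  664  629  629  561  561  586  593  574  575  591  627  619  582  575  575  575  575  521  220  203  490    .
0.60    4    5   27  145   91  132  484  457  402  413  181  537  523  491  513  444   67  156  218  219  196  495    .
0.55    2    7  145  146   32  146   28    7  161  166  168    4   21  170  170   20   76  156  157  156   59  499    .
0.50    2    8  154  151  117  153   27   20  174  174    5    4   19  161  164   30  153  156  156  154   60  504    .
0.45    2   26  154   27   28  154   28   12  124   18   21    4    5   23   22   22   59  110  179  194  345  509    .
0.40    0   10   22   15    5    5    8    5  138    6   19   11   16   18   20   17   59  140  179  188  184  513  487
0.35    0   19   22   19    5    5   12   27   26 1095   11    5   19   16   20   14  156  179  196  194   59  519  519
0.30    .    .    .    .    .    .    .    .    .    .    .    .    .    .    .    .    .  110  195  196    .  518  520
0.25    .    .    .    .    .    .    .    .    .    .    .    .    .    .    .    .    .    .    .    .    .    .    .
0.20    .    .    .    .    .    .    .    .    .    .    .    .    .    .    .    .    .    .    .    .  540  533    .
0.15    .    .    .    .    .    4    4    5    4    4    4    5    .    .    .    .    .    .    .    .  542  533  338
0.1734
```

jog_arm:
  moves:
    - [[215,-134,0,0],[215,-134,0,0],[215,-134,0,0],[215,-134,0,0],[394,-380,0,0],[394,-380,0,0],[394,-380,0,0],[394,-380,0,0],[394,-380,0,0],[469,-619,0,10],[469,-619,0,10],[469,-619,0,10],[469,-619,0,10],[559,-835,0,22.3],[559,-835,0,22.3],[559,-835,0,22.3],[559,-835,0,22.3],[559,-835,0,22.3],[559,-835,0,22.3]]
  grip: 0
  squeeze: 60

```text
t: 2.48
tcp_pos: [0.5095, 0.2797, 0.404]
orientation: [0.001, 0.997, -0.082, -0.001]
ft_force: [0.9, -0.4, -0.2]
width: 0.0853
```

Run:
```python
from h import *
o=arm.get_obs();print({k:np.round(v,4) for k,v in o.items()})
c=cap('wrist','w1.png');print(c['camera_matrix'],c['eye'],c['attitude'])
np.savez('w1.npz',**{k:np.array(v) for k,v in c.items()})
```

```text
{'t': np.float64(2.475), 'joints': array([-0.2257,  0.3671, -0.4871,  1.7594,  0.1936,  1.0644, -2.5159]), 'joint_vel': array([ 0.0271, -0.0168,  0.0169,  0.0134, -0.0005,  0.0012, -0.0002]), 'joint_torque': array([-1.80960e+00, -4.88639e+01, -5.44010e+00, -2.74584e+01,
       -1.03400e-01, -8.12000e-02, -2.18000e-02]), 'tcp_pos': array([0.5095, 0.2797, 0.404 ]), 'orientation': array([ 7.000e-04,  9.966e-01, -8.250e-02, -5.000e-04]), 'ft_force': array([ 0.8988, -0.4026, -0.1635]), 'ft_torque': array([-0.0347, -0.0075, -0.0059]), 'width': np.float64(0.0853)}
[[309.70691629   0.         318.32529653]
 [  0.         309.70691629 195.065452  ]
 [  0.           0.           1.        ]] [0.58525715 0.26652267 0.37232103] [-0.10019671 -0.63840185  0.75420392  0.11653391]
```

View pics/w1.png

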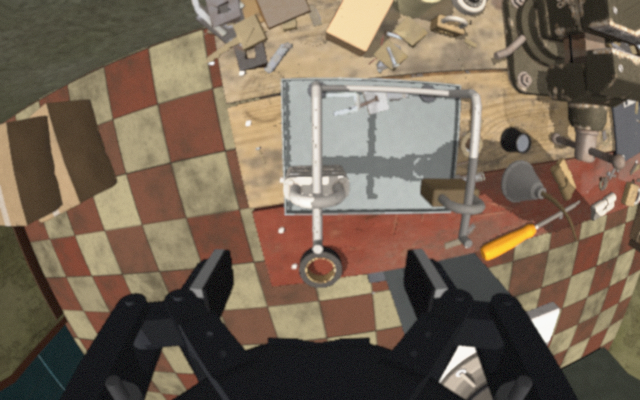

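```bash
cat >> h.py <<'E'
def wcloud(c):
    K=np.array(c['camera_matrix']);z=c['z_map'];v,u=np.mgrid[:400,:640]
    dx,dy=u-K[0,2],v-K[1,2];r=np.hypot(dx,dy)+1e-9;th=r/K[0,0]
    k=np.tan(np.minimum(th,1.5))/r
    return np.stack([dx*k*z,dy*k*z,z],-1)@R(c).T+np.array(c['eye'])
def line(q):
    l=cv2.fitLine(q[:,:2].astype(np.float32),cv2.DIST_HUBER,0,.001,.001).ravel()
    if l[0]<0:l[:2]*=-1
    return len(q),'yaw',round(float(np.arctan2(l[1],l[0])),3),'pt',l[2:].round(4),'med',np.median(q,axis=0).round(4)
def box(P,x,y,z): return (P[:,0]>x[0])&(P[:,0]<x[1])&(P[:,1]>y[0])&(P[:,1]<y[1])&(P[:,2]>z[0])&(P[:,2]<z[1])
E
python3 - <<'E'
from h import *
P=wcloud(dict(np.load('w1.npz'))).reshape(-1,3)
print('prong',line(P[box(P,(.525,.59),(.255,.30),(.138,.149))]))
q=P[box(P,(.49,.525),(.25,.315),(.1485,.165))];print('shackle',line(q),np.percentile(q,[3,97],axis=0).round(4))
q=P[box(P,(.49,.54),(.23,.325),(.1,.118))];print('bodytop',line(q),np.percentile(q,[3,97],axis=0).round(4))
q=P[box(P,(.455,.49),(.27,.305),(.149,.165))];print('end',len(q),q.mean(0),q[:,2].max())
q=P[box(P,(.475,.525),(.12,.175),(.1485,.165))];print('Rsh',line(q))
E
```

```text
prong (859, 'yaw', -0.158, 'pt', array([0.5542, 0.2724], dtype=float32), 'med', array([0.5582, 0.2718, 0.1425]))
shackle (373, 'yaw', 1.443, 'pt', array([0.5103, 0.2798], dtype=float32), 'med', array([0.5105, 0.2798, 0.1513])) [[0.5055 0.2678 0.1487]
 [0.5145 0.2922 0.1536]]
bodytop (953, 'yaw', 1.468, 'pt', array([0.5147, 0.2787], dtype=float32), 'med', array([0.5148, 0.2843, 0.1121])) [[0.5036 0.2535 0.1027]
 [0.5231 0.3073 0.1147]]
end 76 [0.47301411 0.28577043 0.15284337] 0.1546709598238704
Rsh (150, 'yaw', 1.455, 'pt', array([0.4816, 0.1538], dtype=float32), 'med', array([0.4815, 0.1543, 0.1504]))
```

jog_arm:
  moves:
    - [[1,0,60,0],[1,0,110,0],[1,0,144,0],[1,0,144,0],[1,0,144,0],[1,0,144,0]]

```text
t: 3.28
tcp_pos: [0.5113, 0.28, 0.2627]
orientation: [-0.001, 0.997, -0.083, 0.001]
ft_force: [-1.2, 0.0, -0.6]
width: 0.0854
```

jog_arm:
  moves:
    - [[0,0,0,0],[0,0,0,0],[0,0,0,0],[0,0,0,0],[0,0,0,0],[0,0,0,0],[0,0,0,0],[0,0,0,0]]
  grip: 1
  squeeze: 60

```text
t: 4.28
tcp_pos: [0.511, 0.2803, 0.2616]
orientation: [-0.0, 0.997, -0.083, 0.001]
ft_force: [-0.2, -0.5, 6.3]
width: 0.0568
```

Run:
```python
from h import *
o=arm.get_obs();print({k:np.round(o[k],4) for k in('t','tcp_pos','orientation','ft_force','ft_torque','width')},arm.finger_overhang)
c=cap('wrist','w2.png');np.savez('w2.npz',**{k:np.array(v) for k,v in c.items()})
```

```text
{'t': np.float64(4.275), 'tcp_pos': array([0.511 , 0.2803, 0.2616]), 'orientation': array([-5.000e-04,  9.966e-01, -8.260e-02,  8.000e-04]), 'ft_force': array([-0.1892, -0.4602,  6.3247]), 'ft_torque': array([-0.0044,  0.0423,  0.0001]), 'width': np.float64(0.0568)} 0.1734
```

View pics/w2.png

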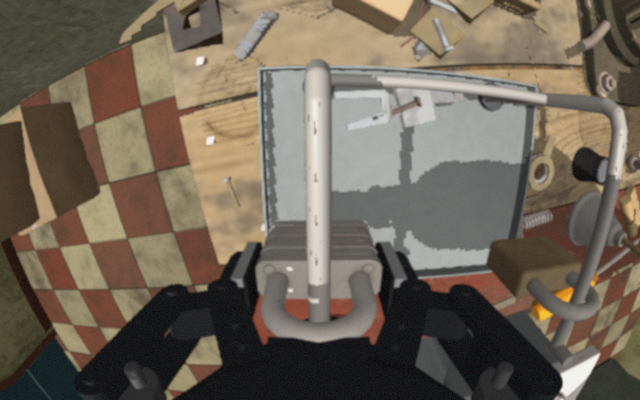

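jog_arm:
  moves:
    - [[0,0,-4,0],[0,0,-8,0],[0,0,-12,0],[0,0,-16,0],[0,0,-16,0],[0,0,-16,0]]

```text
t: 5.08
tcp_pos: [0.5105, 0.2798, 0.2766]
orientation: [0.0, 0.997, -0.083, -0.0]
ft_force: [0.9, 0.6, -3.3]
width: 0.0569
```

Run:
```python
from h import *
o=arm.get_obs();print({k:np.round(o[k],4) for k in('t','tcp_pos','orientation','ft_force','ft_torque','width')})
c=cap('scene','s2.png');np.savez('s2.npz',**{k:np.array(v) for k,v in c.items()})
cv2.imwrite('pics/s2c.png',cv2.resize(c['pixels'][180:310,170:330],None,fx=4,fy=4,interpolation=2)[:,:,::-1])
```

```text
{'t': np.float64(5.075), 'tcp_pos': array([0.5105, 0.2798, 0.2766]), 'orientation': array([ 1.000e-04,  9.966e-01, -8.260e-02, -1.000e-04]), 'ft_force': array([ 0.916 ,  0.5972, -3.3131]), 'ft_torque': array([ 0.0389, -0.0168, -0.0055]), 'width': np.float64(0.0569)}
```

View pics/s2c.png

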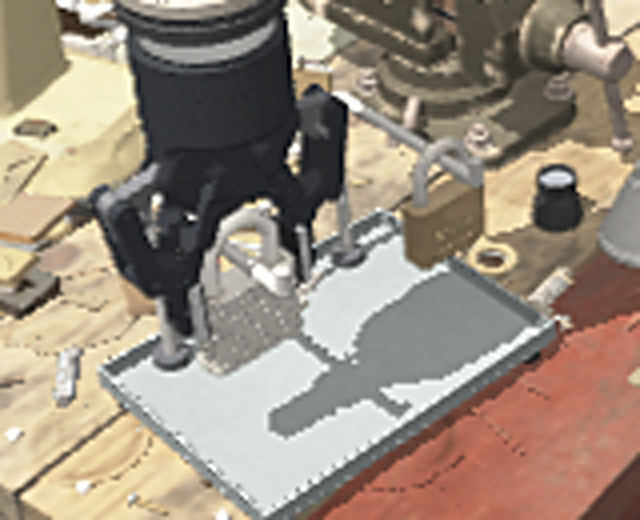

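jog_arm:
  moves:
    - [[-10,0,0,0],[-20,0,0,0],[-32,0,0,0],[-44,0,0,0],[-56,0,0,0],[-68,0,0,0],[-80,0,0,0],[-80,0,0,0],[-80,0,-50,0],[-80,0,-105,0],[-80,0,-112,0],[-80,0,-112,0]]

```text
t: 6.62
tcp_pos: [0.4318, 0.2927, 0.3885]
orientation: [0.0, 0.997, -0.083, 0.0]
ft_force: [-0.5, -0.3, -4.2]
width: 0.0566
```

Run:
```python
from h import *
o=arm.get_obs();p=o['tcp_pos'];print({k:np.round(o[k],4) for k in('t','joints','tcp_pos','orientation','ft_force','width')})
q=o['orientation'];y=2*np.arctan2(q[2],q[1]);y=(y+np.pi)%(2*np.pi)-np.pi;c,s=np.cos(y),np.sin(y);print('yaw',y)
for w in((.43,0.05),(.42,-.15),(.42,-.30)):
    d=np.array(w)-p[:2];print(w,1000*(d[0]*c+d[1]*s),1000*(d[0]*s-d[1]*c))
```

```text
{'t': np.float64(6.625), 'joints': array([-0.274 ,  0.2882, -0.5237,  1.9088,  0.1717,  0.9881, -2.6117]), 'tcp_pos': array([0.4318, 0.2927, 0.3885]), 'orientation': array([ 1.000e-04,  9.966e-01, -8.300e-02,  3.000e-04]), 'ft_force': array([-0.5051, -0.2617, -4.2068]), 'width': np.float64(0.0566)}
yaw -0.16610193108114402
(0.43, 0.05) 38.323847429401425 239.62672763953464
(0.42, -0.15) 61.52931903054331 438.52747195128575
(0.42, -0.3) 86.33019844455536 586.4629862143985
```

jog_arm:
  moves:
    - [[58,236,0,0],[58,236,0,0],[58,236,0,0],[58,236,0,0],[81,435,0,-10],[81,435,0,-10],[81,435,0,-10],[81,435,0,-10],[86,586,0,-22],[86,586,0,-22],[86,586,0,-22],[86,586,0,-22],[86,586,0,-22],[86,586,0,-22]]

```text
t: 8.38
tcp_pos: [0.4203, -0.2977, 0.3879]
orientation: [-0.001, 0.994, 0.11, -0.001]
ft_force: [-0.1, -0.6, -3.5]
width: 0.0567
```

Run:
```python
from h import *
o=arm.get_obs();print({k:np.round(o[k],4) for k in('t','joints','tcp_pos','orientation','ft_force','width')})
c=cap('wrist','w3.png');np.savez('w3.npz',**{k:np.array(v) for k,v in c.items()})
```

```text
{'t': np.float64(8.375), 'joints': array([ 0.6353,  0.2411, -0.1633,  1.9427,  0.0468,  0.963 , -0.9001]), 'tcp_pos': array([ 0.4203, -0.2977,  0.3879]), 'orientation': array([-6.000e-04,  9.939e-01,  1.102e-01, -5.000e-04]), 'ft_force': array([-0.1372, -0.6255, -3.5457]), 'width': np.float64(0.0567)}
```

View pics/w3.png

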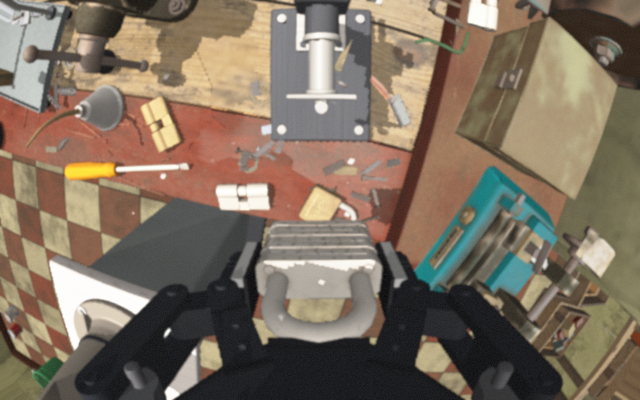

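Run:
```python
from h import *
c=dict(np.load('w3.npz'));W=wcloud(c)
for v in range(60,116,3): print(v,W[v,321].round(4),end=' | ')
print()
for u in range(284,360,6): print(u,W[97,u].round(4),end=' | ')
q=W[95:99,288:354].reshape(-1,3);q=q[q[:,2]>.152];print('\nplate',line(q))
q=W[40:95,312:332].reshape(-1,3);q=q[(q[:,2]>.15)];print('sleeve/rail',line(q))
q=W[100:114,314:329].reshape(-1,3);q=q[q[:,2]>.159];print('stop',len(q),q.mean(0),np.percentile(q,[3,97],axis=0))
# base edges
P=W.reshape(-1,3);k=(P[:,2]<.03)&(P[:,2]>.012)
g=((c['pixels'].max(-1)<95)&(W[...,2]<.03)&(W[...,2]>.0)).astype(np.uint8);g[:, :265]=0;g[:,378:]=0;g[145:]=0
g=cv2.morphologyEx(g,2,np.ones((3,3)));cc=max(cv2.findContours(g,0,2)[0],key=cv2.contourArea)
p=np.array([W[v,u,:2] for u,v in cc[:,0] if v>60]).astype(np.float32);print('base',cv2.minAreaRect(p))
# lock
q=P[box(P,(.38,.46),(-.34,-.25),(.23,.30))];print('lock',len(q),line(q[q[:,2]>q[:,2].max()-.012]),q[:,2].max())
```

```text
60 [ 0.5203 -0.2771  0.1583] | 63 [ 0.5185 -0.2775  0.1568] | 66 [ 0.5164 -0.278   0.1586] | 69 [ 0.5146 -0.2784  0.1575] | 72 [ 0.5128 -0.2788  0.1571] | 75 [ 0.5109 -0.2792  0.1565] | 78 [ 0.5089 -0.2796  0.1578] | 81 [ 0.5071 -0.2801  0.1577] | 84 [ 0.5052 -0.2805  0.1583] | 87 [ 0.5033 -0.2809  0.1585] | 90 [ 0.5014 -0.2813  0.1598] | 93 [ 0.4995 -0.2817  0.1594] | 96 [ 0.4976 -0.2822  0.1621] | 99 [ 0.4958 -0.2826  0.153 ] | 102 [ 0.494  -0.283   0.1633] | 105 [ 0.4921 -0.2834  0.1639] | 108 [ 0.4903 -0.2838  0.1631] | 111 [ 0.4885 -0.2842  0.1635] | 114 [ 0.4802 -0.2873  0.0169] | 
284 [ 0.49   -0.244   0.0164] | 290 [ 0.493  -0.2634  0.1608] | 296 [ 0.4937 -0.2671  0.1606] | 302 [ 0.4945 -0.2708  0.1618] | 308 [ 0.4953 -0.2744  0.1605] | 314 [ 0.4961 -0.2781  0.1616] | 320 [ 0.4969 -0.2817  0.1604] | 326 [ 0.4977 -0.2853  0.1598] | 332 [ 0.4985 -0.2889  0.1618] | 338 [ 0.4994 -0.2926  0.1612] | 344 [ 0.5003 -0.2962  0.1611] | 350 [ 0.5012 -0.2998  0.1614] | 356 [ 0.5071 -0.32    0.0169] | 
plate (264, 'yaw', -1.348, 'pt', array([ 0.4973, -0.282 ], dtype=float32), 'med', array([ 0.4973, -0.2819,  0.1612]))
sleeve/rail (1100, 'yaw', 0.219, 'pt', array([ 0.516 , -0.2784], dtype=float32), 'med', array([ 0.5159, -0.2784,  0.1571]))
stop 127 [ 0.491067   -0.28346357  0.16459821] [[ 0.48786859 -0.28679639  0.16189788]
 [ 0.49450925 -0.28009663  0.16438418]]
base ((0.5399766564369202, -0.3213774561882019), (0.023020809516310692, 0.007246986497193575), 50.16635513305664)
lock 21511 (5455, 'yaw', -1.25, 'pt', array([ 0.4361, -0.3054], dtype=float32), 'med', array([ 0.4314, -0.2954,  0.2945])) 0.299998962890887
```

jog_arm:
  moves:
    - [[0,1.5,50,0],[0,1.5,101,0],[10,1.5,101,0],[25,1.5,101,0],[40,1.5,101,0],[52,1.5,101,0],[60,1.5,101,0],[66,1.5,101,0],[66,1.5,101,0],[66,1.5,101,0]]

```text
t: 9.68
tcp_pos: [0.4843, -0.2865, 0.2876]
orientation: [-0.0, 0.994, 0.109, -0.0]
ft_force: [0.3, -0.0, -3.1]
width: 0.0567
```

Run:
```python
from h import *
o=arm.get_obs();print({k:np.round(o[k],4) for k in('t','tcp_pos','orientation','ft_force','ft_torque','width')})
c=cap('wrist','w4.png');np.savez('w4.npz',**{k:np.array(v) for k,v in c.items()})
p=c['pixels'][190:400,220:420]
cv2.imwrite('pics/w4c.png',cv2.resize(p,None,fx=2.8,fy=2.8,interpolation=2)[:,:,::-1])
```

```text
{'t': np.float64(9.675), 'tcp_pos': array([ 0.4843, -0.2865,  0.2876]), 'orientation': array([-1.000e-04,  9.941e-01,  1.088e-01, -3.000e-04]), 'ft_force': array([ 0.3481, -0.023 , -3.1169]), 'ft_torque': array([-0.0365,  0.0212, -0.0172]), 'width': np.float64(0.0567)}
```

View pics/w4c.png

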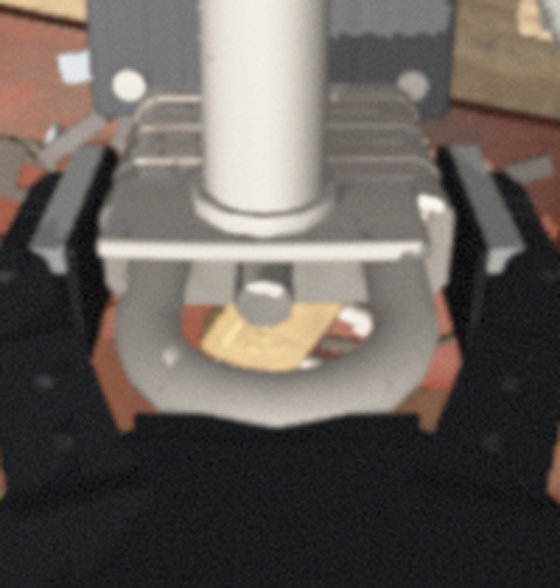

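jog_arm:
  moves:
    - [[1,-1.3,0,0],[3,-1.3,0,0],[4,-1.3,0,0],[5,-1.3,0,0],[5,-1.3,0,0],[5,-1.3,0,0]]

```text
t: 10.48
tcp_pos: [0.4893, -0.2839, 0.2877]
orientation: [-0.0, 0.994, 0.109, -0.0]
ft_force: [-0.4, 0.0, -2.1]
width: 0.0566
```

jog_arm:
  moves:
    - [[1,0,0,0],[2,0,0,0],[2,0,0,0]]

```text
t: 10.85
tcp_pos: [0.4914, -0.2834, 0.2877]
orientation: [0.0, 0.994, 0.109, 0.0]
ft_force: [0.1, -0.1, -3.7]
width: 0.0567
```

jog_arm:
  moves:
    - [[1,0,0,0],[2,0,0,0],[2,0,0,0]]

```text
t: 11.22
tcp_pos: [0.4931, -0.2831, 0.2876]
orientation: [-0.0, 0.994, 0.109, -0.0]
ft_force: [-1.9, 0.2, -2.0]
width: 0.0569
```

jog_arm:
  moves:
    - [[1,0,0,0],[2,0,0,0],[2,0,0,0]]

```text
t: 11.6
tcp_pos: [0.4952, -0.2826, 0.2876]
orientation: [-0.0, 0.994, 0.109, -0.0]
ft_force: [-1.8, -0.0, -2.1]
width: 0.0568
```

jog_arm:
  moves:
    - [[1,0,0,0],[2,0,0,0],[3,0,0,0],[4,0,0,0],[4.5,0,0,0],[4.5,0,0,0]]

```text
t: 12.35
tcp_pos: [0.4996, -0.2817, 0.2877]
orientation: [0.0, 0.994, 0.109, -0.0]
ft_force: [-2.5, -1.0, -3.5]
width: 0.0566
```

jog_arm:
  moves:
    - [[1,0,0,0],[1,0,0,0],[1,0,0,0]]

```text
t: 12.72
tcp_pos: [0.5006, -0.2814, 0.2877]
orientation: [0.0, 0.994, 0.109, 0.0]
ft_force: [-2.5, -0.2, -3.4]
width: 0.0568
```

jog_arm:
  moves:
    - [[1,0,0,0],[1,0,0,0],[1,0,0,0]]

```text
t: 13.1
tcp_pos: [0.5016, -0.2812, 0.2877]
orientation: [0.0, 0.994, 0.109, 0.0]
ft_force: [-2.2, -1.4, -3.0]
width: 0.0567
```

Run:
```python
from h import *
o=arm.get_obs();print({k:np.round(o[k],4) for k in('t','tcp_pos','orientation','ft_force','ft_torque','width')})
c=cap('wrist','w5.png')
p=c['pixels'][190:400,220:420]
cv2.imwrite('pics/w5c.png',cv2.resize(p,None,fx=2.8,fy=2.8,interpolation=2)[:,:,::-1])
```

```text
{'t': np.float64(13.1), 'tcp_pos': array([ 0.5016, -0.2812,  0.2877]), 'orientation': array([0.   , 0.994, 0.109, 0.   ]), 'ft_force': array([-2.1824, -1.4486, -2.9869]), 'ft_torque': array([-0.1896,  0.4806, -0.0224]), 'width': np.float64(0.0567)}
```

View pics/w5c.png

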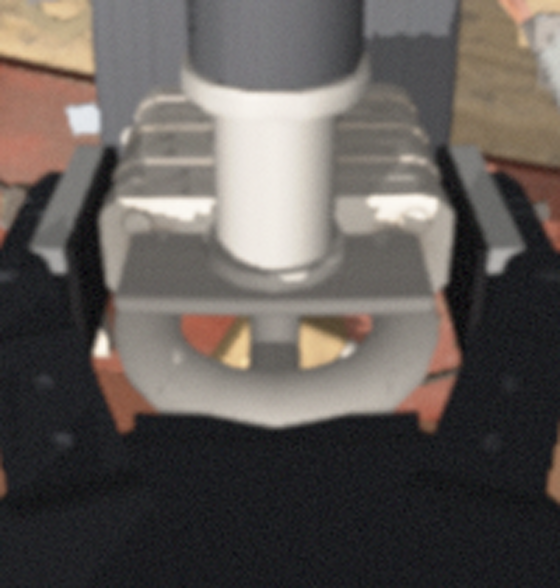

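jog_arm:
  moves:
    - [[0.4,0,0,0],[0.4,0,0,0],[0.4,0,0,0]]

```text
t: 13.52
tcp_pos: [0.5019, -0.2811, 0.2877]
orientation: [-0.0, 0.994, 0.109, -0.0]
ft_force: [-2.9, -1.2, -3.7]
width: 0.0567
```

jog_arm:
  moves:
    - [[0.4,0,0,0],[0.4,0,0,0],[0.4,0,0,0]]

```text
t: 13.9
tcp_pos: [0.5023, -0.2811, 0.2877]
orientation: [0.0, 0.994, 0.109, -0.0]
ft_force: [-3.6, -0.8, -3.7]
width: 0.0566
```

jog_arm:
  moves:
    - [[0,0,1,0],[0,0,2,0],[0,0,3,0],[0,0,3,0]]

```text
t: 14.4
tcp_pos: [0.5024, -0.2809, 0.2846]
orientation: [-0.0, 0.994, 0.109, 0.0]
ft_force: [-2.7, -0.9, -1.7]
width: 0.0567
```

jog_arm:
  moves:
    - [[0,0,0.7,0],[0,0,1.4,0],[0,0,2,0],[0,0,2,0]]

```text
t: 14.9
tcp_pos: [0.5023, -0.281, 0.2826]
orientation: [-0.0, 0.994, 0.109, -0.0]
ft_force: [-3.2, -0.7, -1.6]
width: 0.0567
```

jog_arm:
  moves:
    - [[0,0,0.7,0],[0,0,1,0],[0,0,1,0]]

```text
t: 15.28
tcp_pos: [0.5023, -0.281, 0.2816]
orientation: [-0.0, 0.994, 0.109, -0.0]
ft_force: [-2.4, -0.2, -1.9]
width: 0.0566
```

jog_arm:
  moves:
    - [[0,0,0.5,0],[0,0,1,0],[0,0,1,0]]

```text
t: 15.65
tcp_pos: [0.5023, -0.281, 0.2806]
orientation: [0.0, 0.994, 0.109, -0.0]
ft_force: [-3.3, 0.1, -1.6]
width: 0.0569
```

jog_arm:
  moves:
    - [[0,0,0.5,0],[0,0,1,0],[0,0,1,0]]

```text
t: 16.02
tcp_pos: [0.5023, -0.281, 0.2796]
orientation: [-0.0, 0.994, 0.109, 0.0]
ft_force: [-2.5, -0.8, -2.1]
width: 0.0565
```

jog_arm:
  moves:
    - [[0,0,0.8,0],[0,0,1.6,0],[0,0,2,0],[0,0,2,0]]

```text
t: 16.52
tcp_pos: [0.5023, -0.281, 0.2776]
orientation: [-0.0, 0.994, 0.109, -0.0]
ft_force: [-2.3, -0.5, -2.7]
width: 0.0567
```

jog_arm:
  moves:
    - [[0,0,0.8,0],[0,0,1.6,0],[0,0,2,0],[0,0,2,0]]

```text
t: 17.02
tcp_pos: [0.5023, -0.281, 0.2756]
orientation: [-0.0, 0.994, 0.109, -0.0]
ft_force: [-3.5, -0.2, -1.2]
width: 0.0567
```

jog_arm:
  moves:
    - [[0,0,0.8,0],[0,0,1.6,0],[0,0,2,0],[0,0,2,0]]

```text
t: 17.52
tcp_pos: [0.5023, -0.281, 0.2736]
orientation: [-0.0, 0.994, 0.109, -0.0]
ft_force: [-3.2, -0.7, -2.0]
width: 0.0565
```

jog_arm:
  moves:
    - [[0,0,0.4,0],[0,0,0.8,0],[0,0,0.8,0]]

```text
t: 17.9
tcp_pos: [0.5023, -0.281, 0.2729]
orientation: [-0.0, 0.994, 0.109, -0.0]
ft_force: [-2.7, 0.0, -2.0]
width: 0.0569
```

jog_arm:
  moves:
    - [[0,0,0.4,0],[0,0,0.8,0],[0,0,0.8,0]]

```text
t: 18.27
tcp_pos: [0.5024, -0.281, 0.2723]
orientation: [0.0, 0.994, 0.109, 0.0]
ft_force: [-4.0, -0.2, 0.3]
width: 0.0569
```

jog_arm:
  moves:
    - [[0,0,0.4,0],[0,0,0.6,0],[0,0,0.6,0]]

```text
t: 18.65
tcp_pos: [0.5025, -0.2811, 0.272]
orientation: [0.0, 0.994, 0.109, 0.0]
ft_force: [-4.7, -0.3, 4.4]
width: 0.0569
```

jog_arm:
  moves:
    - [[0,0,0.4,0],[0,0,0.6,0],[0,0,0.6,0]]

```text
t: 19.02
tcp_pos: [0.5025, -0.2811, 0.2718]
orientation: [0.0, 0.994, 0.109, 0.0]
ft_force: [-5.2, 0.6, 7.1]
width: 0.057
```

jog_arm:
  moves:
    - [[0,0,-0.6,0],[0,0,-0.9,0],[-0.7,0,-0.9,0],[-1.2,0,-0.9,0],[-1.2,0,-0.9,0]]

```text
t: 19.65
tcp_pos: [0.5018, -0.2812, 0.272]
orientation: [0.0, 0.994, 0.109, 0.001]
ft_force: [-0.3, -0.7, 1.2]
width: 0.0567
```

jog_arm:
  moves:
    - [[-0.4,0,0,0],[-0.4,0,0,0],[-0.4,0,0,0]]

```text
t: 20.02
tcp_pos: [0.501, -0.2812, 0.2719]
orientation: [0.0, 0.994, 0.109, 0.0]
ft_force: [1.0, 1.0, 2.3]
width: 0.0572
```

jog_arm:
  moves:
    - [[0,0,0,0],[0,0,0,0],[0,0,0,0]]
  squeeze: 20

```text
t: 20.4
tcp_pos: [0.5009, -0.2813, 0.2719]
orientation: [0.0, 0.994, 0.109, 0.0]
ft_force: [1.2, 0.9, 3.0]
width: 0.0567
```

jog_arm:
  moves:
    - [[0,0,0,0],[0,0,0,0],[0,0,0,0],[0,0,0,0],[0,0,0,0],[0,0,0,0]]
  grip: 0

```text
t: 21.15
tcp_pos: [0.5008, -0.2814, 0.2718]
orientation: [0.0, 0.994, 0.109, 0.0]
ft_force: [-0.4, -0.8, 0.5]
width: 0.0855
```

Run:
```python
from h import *
o=arm.get_obs();print({k:np.round(o[k],4) for k in('t','tcp_pos','orientation','ft_force','ft_torque','width')})
c=cap('wrist','w6.png')
p=c['pixels'][190:400,220:420]
cv2.imwrite('pics/w6c.png',cv2.resize(p,None,fx=2.8,fy=2.8,interpolation=2)[:,:,::-1])
```

```text
{'t': np.float64(21.15), 'tcp_pos': array([ 0.5008, -0.2814,  0.2718]), 'orientation': array([0.    , 0.994 , 0.1091, 0.    ]), 'ft_force': array([-0.3739, -0.7722,  0.4567]), 'ft_torque': array([-0.0223,  0.0229,  0.0487]), 'width': np.float64(0.0855)}
```

View pics/w6c.png

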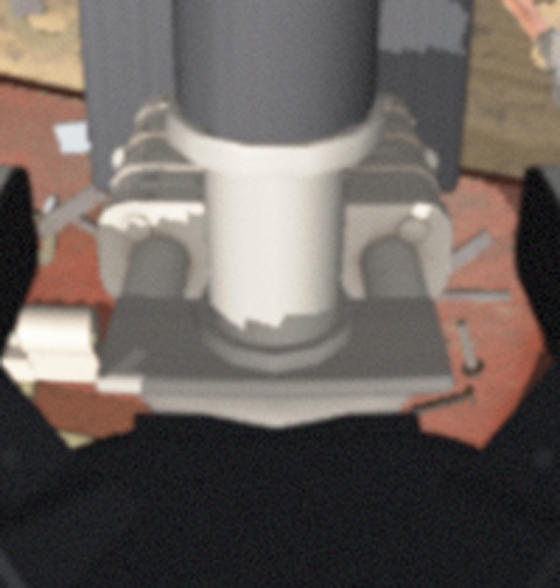

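Released with the fingers clear of the lock on both sides. I'll rise straight up and check.

jog_arm:
  moves:
    - [[0,0,-10,0],[0,0,-30,0],[0,0,-60,0],[0,0,-100,0],[-30,0,-120,0],[-80,0,-120,0],[-80,0,-120,0],[-80,0,-120,0],[-80,0,-120,0]]

```text
t: 22.32
tcp_pos: [0.4237, -0.2982, 0.392]
orientation: [-0.0, 0.994, 0.11, 0.0]
ft_force: [-0.7, 0.6, 0.0]
width: 0.0854
```

Run:
```python
from h import *
o=arm.get_obs();print({k:np.round(o[k],4) for k in('t','tcp_pos','ft_force','width')})
s=cap('scene');c=cap('wrist');W=wcloud(c).reshape(-1,3)
q=W[box(W,(.48,.52),(-.31,-.255),(.16,.175))];print('shackle/stop/plate top',len(q),q.mean(0),np.percentile(q,[3,97],axis=0).round(4))
P=cloud(s).reshape(-1,3);q=P[box(P,(.46,.54),(-.33,-.23),(.06,.12))];print('body',len(q),np.percentile(q,[2,50,98],axis=0).round(3))
a=cv2.resize(s['pixels'][110:230,320:440],(400,400),interpolation=2);b=cv2.resize(c['pixels'][50:190,250:390],(400,400),interpolation=2)
cv2.imwrite('pics/end.png',np.hstack([a,b])[:,:,::-1])
```

```text
{'t': np.float64(22.325), 'tcp_pos': array([ 0.4237, -0.2982,  0.392 ]), 'ft_force': array([-0.6549,  0.5771,  0.0124]), 'width': np.float64(0.0854)}
shackle/stop/plate top 840 [ 0.50002038 -0.28220295  0.16170665] [[ 0.4891 -0.299   0.1601]
 [ 0.5091 -0.263   0.1638]]
body 134 [[ 0.484 -0.305  0.077]
 [ 0.49  -0.258  0.099]
 [ 0.502 -0.251  0.119]]
```

View pics/end.png

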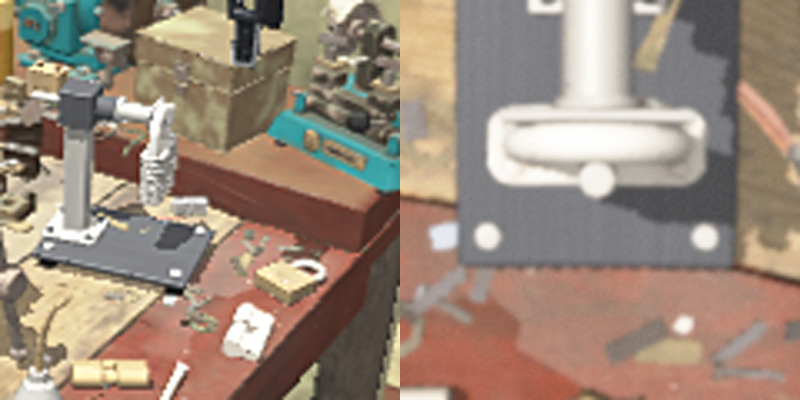

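Run:
```python
from h import *
s=cap('scene');P=cloud(s).reshape(-1,3);q=P[box(P,(.46,.54),(-.33,-.23),(.07,.165))]
d=np.array([np.cos(.2205),np.sin(.2205)]);r=(q[:,:2]-[.525,-.277]);a=r@d;b=r@[-d[1],d[0]]
for z in np.arange(.075,.165,.01):
    k=abs(q[:,2]-z)<.005
    if k.sum()>3: print(round(z,3),k.sum(),np.percentile(a[k],[5,50,95]).round(4),np.percentile(b[k],[5,95]).round(4))
q=P[box(P,(.46,.5),(.13,.175),(.148,.165))];print('brass shackle',line(q))
```

```text
0.075 10 [-0.037  -0.0319 -0.0191] [-0.      0.0293]
0.085 31 [-0.0379 -0.0326 -0.02  ] [-0.0096  0.0307]
0.095 31 [-0.0373 -0.0351 -0.0198] [-0.0151  0.0307]
0.105 30 [-0.0373 -0.0344 -0.0206] [-0.0169  0.0317]
0.115 32 [-0.0366 -0.0322 -0.0185] [-0.0164  0.0314]
0.125 55 [-0.0361 -0.0299 -0.0185] [-0.0213  0.0304]
0.135 19 [-0.0302 -0.0266 -0.0185] [-0.0173  0.0246]
0.145 29 [-0.0297 -0.0099  0.0123] [0.0033 0.0241]
0.155 72 [-0.0339 -0.0098  0.0139] [0.0007 0.021 ]
brass shackle (29, 'yaw', 1.383, 'pt', array([0.4802, 0.1537], dtype=float32), 'med', array([0.4806, 0.1537, 0.1501]))
```

```bash
python3 -c "
from workcell import arm
print(arm.sign_off(), arm.get_obs()['ft_force'].round(1))"
```

```text
the job is handed in; nothing more can be done
the job is handed in; nothing more can be done
```

The steel padlock now hangs on the transport rail between the end stop and the spring follower, and the job is handed in. Arm time was about 22 s of the 51 s allowed.

- **Off the drip stand:** I lifted the lock 15 mm from the left prong, drew it clear over the turned-up end and carried it to the rack.
- **Onto the rail:** The follower touched where I had estimated from the camera. I eased it back about 10 mm at 2–4 N. I then lowered the lock in small steps until it touched the rail, with TCP z at 0.272 m against 0.2716 m expected.
- **Forces:** The highest wrist reading on the rack was about 7 N up and 5 N along the rail. Adding the lock's weight, I estimate about 10–11 N vertical and 12 N combined, against the 16 N limit. The 16 N limit on the contact itself could not be read directly.
- **Letting go:** I relieved the load, eased the shackle back against the stop, opened the gripper and rose away.

**Last checks:**
- The shackle sits between the stop and the follower, at about -27 mm in rack x.
- The front-face points suggest a tilt of about 0.03 rad along the rail. The offset to the side is within about 2 mm, near the calibration accuracy.
- The brass padlock's shackle measured within 2 mm of where it started.
- The gripper is clear, with wrist force near zero.

No check failed. I did not re-measure the other bystanders one by one; the arm passed above them. The final force reading asked for after hand-in was refused, because nothing runs after hand-in.

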